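Find the rocking canister lid and press it home

ROBOT

A 6-joint arm with a two-finger parallel gripper is mounted at the origin on the work surface. World frame = base frame: x ahead of the robot, y to its left, z up, the work surface at z = 0. Lengths are in mm, angles in rad, forces in N, time in s.
With the tool pointing down it reaches from about 150 to 775 mm from the base axis. Payload 6.1 kg.
Tool frame: the origin (TCP) lies at the very end of the fingers, on their centre line; the grasp point (between the pads) lies r.tcp_to_grasp behind it (r.tcp_to_grasp is the distance from the TCP to the grasp point, in mm); z points along the fingers, y is the line along which they close (so a half turn about z gives the same grasp; the last joint's range is limited). The gripper opens to 85 mm and grips with 20 to 120 N. Pads are 22 mm wide; open, the fingers measure 114 mm over their backs; the gripper's body (76 mm by 85 mm) begins 54 mm behind the grasp point. The pads swing forward as they close: fully open they stand 13 mm farther back than shut.
Start: joints at [1.159, 0.126, -0.04, 1.405, 0, 1.571], TCP at [210.128, 481.097, 231.295] pointing down, gripper open.
Joint ranges: [-2.72, 2.72], [-0.95, 1.95], [-1.27, 1.35], [-1.78, 2.02], [-1.46, 1.47], [-3.14, 3.14]. Speed limits (rad/s): [2.39, 2.39, 3.01, 3.14, 3.14, 3.14].

INTERFACE

Orientations are given as a unit quaternion [w, x, y, z].
In Python, from plant import status, eyes, r gives the robot as it stands.
- The arm moves only by the shell command python3 -m creep 'ROWS' [OPENING] [FORCE]. ROWS is text: rows parted by semicolons, each of 6 numbers parted by spaces: the shift along the world's x, y, z in mm, then the turn, a rotation vector about the world's x, y, z in rad. A call has 1 to 5 rows; each row shifts and turns the commanded pose from where the row before left it; what a row does not reach is not made up. A row lasts 1/12 s, in which the tool goes at most 41.7 mm and 7.16 degrees, less where a joint would pass 70% of its speed; a pose out of reach is approached as far as the arm can. A call with a gripper value outside its range is refused whole. OPENING is the opening, from 0 (shut) to 1 (fully open), set as the call begins (- or left out, the last holds). The fingers move at their own pace and stop on an object; FORCE is the grip in N (left out, the last holds). Time passes only in rows, so rows that do not move let the fingers close. It gives the time, the measured TCP pose, the force, the opening and the grip force at its end, in the units of the state.
- status.observe(): the state, without advancing time (a new reading comes with each control period).
- eyes.get_image(name): name is "side" or "top"; returns a dict with "frame" (400x640x3 uint8, blue, green, red), "range_z" (400x640 float32, mm along the optical axis (not along the pixel's ray), 0 where there is no reading), "fov_y" (degrees; the focal length in pixels is half the picture's height over the tangent of half this angle, whatever the lens; pixels are square), "cx", "cy" (the principal point, pixels), "xyz" and "rotation" of the camera in the world. Camera axes: x right, y down, z forward; pixel columns grow to the right and rows downward; lengths in mm; the calibration is good to about 2 mm. A picture is of the moment at which its call begins.
- r.finish_job(): hands the job in; it is judged then, once.
The state is a dict: "t": time; "qpos": joint angles; "joint_vel": joint speeds; "joint_torque": joint torques, N m; "tcp_pos": TCP position; "eef_rot": TCP orientation; "ft_force": force on the tool from outside, world axes, zero at the start; "torque": the same for the moment, N m; "width": finger opening in mm; "grasp_force": force on a finger pad.
Only numpy, scipy, OpenCV 4.12 (cv2) and the standard library are available. Lean on these libraries where they do the work, as an engineer would, in place of code of your own. Each camera call takes 0.05 s, during which the arm holds its last target. There are 200 camera calls.

TASK

One of the four grey kitchen canisters has a lid that is not on properly: press down near the edge of the lids, one after another, until you find the one that rocks, then press that lid down in its middle until it is fully home. Finish while holding a fingertip down on that lid, so that I can see which one it was. Only press: lift no lid, and leave the other things on the counter where they are.

Things in the scene. Friction and masses are not known exactly. Their poses are not given: they have to be found in the camera images.
- canister_a: One of four like round grey canisters, 98 mm across, upright, does not move when pushed. Origin: on its axis at its base, 0 to 5 mm below the counter's surface (their heights differ). Carries the lid with point lid_a. A loose lid stands 6 mm high on its middle; 10 to 14 N down within 10 mm of the lid's axis sinks it 6 mm to a firm stop, where it stays, level and closed.
- lid_a (a point): Point on the axis of canister_a's lid, moving with it, z up along the axis; at the start 106 mm above the canister's origin on all four. The lid is a flat wooden disc, 104 mm across, with a small tab on its rim towards x; its top lies 0 to 6 mm above this point. A closed lid is firm. The loose one rocks 0.13 rad under 2 N down near any edge (40 mm from the axis), springs level again and does not close.
- canister_b: One of four like round grey canisters, 98 mm across, upright, does not move when pushed. Origin: on its axis at its base, 0 to 5 mm below the counter's surface (their heights differ). Carries the lid with point lid_b. A loose lid stands 6 mm high on its middle; 10 to 14 N down within 10 mm of the lid's axis sinks it 6 mm to a firm stop, where it stays, level and closed.
- lid_b (a point): Point on the axis of canister_b's lid, moving with it, z up along the axis; at the start 106 mm above the canister's origin on all four. The lid is a flat wooden disc, 104 mm across, with a small tab on its rim towards x; its top lies 0 to 6 mm above this point. A closed lid is firm. The loose one rocks 0.13 rad under 2 N down near any edge (40 mm from the axis), springs level again and does not close.
- canister_c: One of four like round grey canisters, 98 mm across, upright, does not move when pushed. Origin: on its axis at its base, 0 to 5 mm below the counter's surface (their heights differ). Carries the lid with point lid_c. A loose lid stands 6 mm high on its middle; 10 to 14 N down within 10 mm of the lid's axis sinks it 6 mm to a firm stop, where it stays, level and closed.
- lid_c (a point): Point on the axis of canister_c's lid, moving with it, z up along the axis; at the start 106 mm above the canister's origin on all four. The lid is a flat wooden disc, 104 mm across, with a small tab on its rim towards x; its top lies 0 to 6 mm above this point. A closed lid is firm. The loose one rocks 0.13 rad under 2 N down near any edge (40 mm from the axis), springs level again and does not close.
- canister_d: One of four like round grey canisters, 98 mm across, upright, does not move when pushed. Origin: on its axis at its base, 0 to 5 mm below the counter's surface (their heights differ). Carries the lid with point lid_d. A loose lid stands 6 mm high on its middle; 10 to 14 N down within 10 mm of the lid's axis sinks it 6 mm to a firm stop, where it stays, level and closed.
- lid_d (a point): Point on the axis of canister_d's lid, moving with it, z up along the axis; at the start 106 mm above the canister's origin on all four. The lid is a flat wooden disc, 104 mm across, with a small tab on its rim towards x; its top lies 0 to 6 mm above this point. A closed lid is firm. The loose one rocks 0.13 rad under 2 N down near any edge (40 mm from the axis), springs level again and does not close.
- knife: Table knife, 215 mm long, lying on the wooden board. Bystander: leave it alone. Origin under its middle.
- jam_jar: Jam jar, 62 mm across, 85 mm tall, between the middle canisters. Bystander: leave it alone. Origin under its middle.
- salt: White salt shaker, 38 mm across, 68 mm tall, between the middle canisters. Bystander: leave it alone. Origin under its middle.
- mug: White mug, 80 mm across, 92 mm tall. Bystander: leave it alone. Origin under its middle.
- bowl: White bowl, 110 mm across, 45 mm tall. Bystander: leave it alone. Origin under its middle.
- spoon: Metal spoon lying on the counter. Bystander: leave it alone. Origin under its middle.
- pepper_mill: Wooden pepper mill, 50 mm across, 137 mm tall. Bystander: leave it alone. Origin under its middle.
There are look-alikes about, which are no part of the job. Leave any blue, green or red look-alike of the canister_d alone.

How it is judged:
By the outcome, as a careful person would: the job done as asked, in the order asked, and still so for the second after the job is handed in, while the arm keeps its last pose, push and grip.
It also fails if it takes over 48 s, if anything falls off the work surface, if the arm or the gripper's body presses on something with over 40 N, if the wrist force passes 120 N, or if a joint passes its speed limit or range.

## Working session

There is one attempt and no reset: what is moved stays moved. The work goes in short steps, Python scripts to look and compute and a shell command to move; the robot and the scene stay as the last step left them, time stands still between calls to the robot, and variables do not carry over. Pictures are saved under pics/ and viewed, at most 10 in all, crops included, and the job is handed in when it is done.

```bash
mkdir -p pics; ls; python3 - <<'E'
from plant import status, eyes, r
import cv2,numpy as np
for n in("top","side"):
    d=eyes.get_image(n); cv2.imwrite(f"pics/{n}0.png",d["frame"]); np.savez(f"{n}0.npz",**d)
    print(n,d["fov_y"],d["cx"],d["cy"],d["xyz"],d["rotation"])
s=status.observe();print(s)
E
```

```text
pics
top 52.84439905732321 323.8478632690921 198.4043631773378 [ 364.19063119   57.41621008 1217.65279461] [ 0.05325614 -0.69487336  0.71517285 -0.05331584]
side 44.32578394504033 308.3446695016829 199.80372652325283 [ 455.1383408  1004.23531082 1072.35645592] [ 0.01379126 -0.05319086  0.92599127 -0.3735247 ]
{'t': 0.1, 'qpos': array([ 1.15898053e+00,  1.26397891e-01, -4.05126807e-02,  1.40540261e+00,
        1.64252861e-06,  1.57082164e+00]), 'joint_vel': array([-0.00177538, -0.00181169,  0.00354797,  0.00187434, -0.00062956,
        0.00111157]), 'joint_torque': array([ 1.89360726e-03, -4.36904919e+01,  3.53605592e+01,  1.38175997e-02,
        4.29707734e-05,  1.84999578e-05]), 'tcp_pos': array([209.99695365, 480.7725808 , 230.56271628]), 'eef_rot': array([-1.55859456e-04,  2.04468297e-01,  9.78872893e-01, -7.42239930e-04]), 'ft_force': array([-1.0507939 , -0.06571756, -0.55555118]), 'torque': array([0.00075294, 0.01183467, 0.04661937]), 'grasp_force': 0.0, 'width': 85.47412396130261}
```

View pics/top0.png

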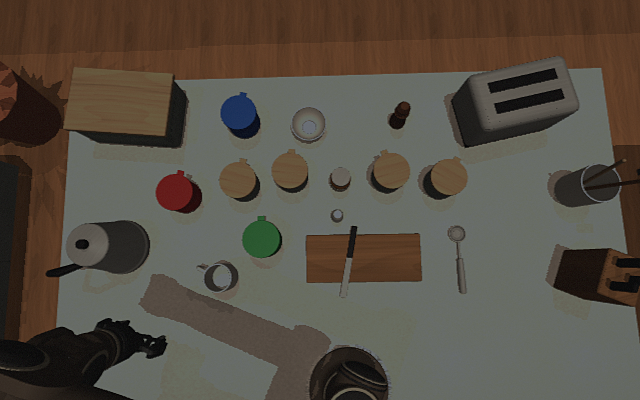

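View pics/side0.png

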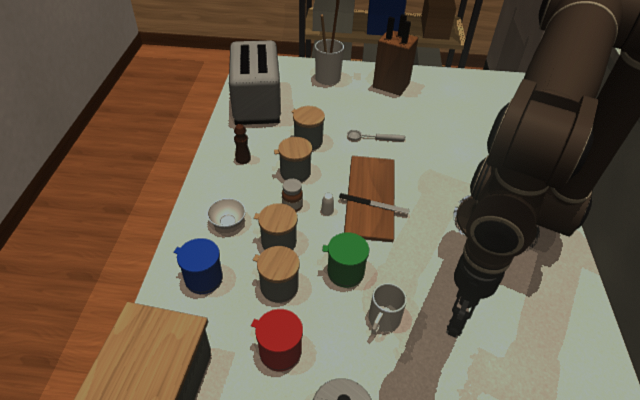

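The top view shows four wood-lidded grey canisters at about (238,180), (290,171), (391,170) and (446,177). The jar is at (340,178), the salt at (337,215) and the mill at (400,113). Next I'll locate the lids from colour and range.

```bash
cat > h.py <<'E'
import cv2,numpy as np
from scipy.spatial.transform import Rotation as R
def pts(d):
    f=200/np.tan(np.radians(float(d["fov_y"]))/2); z=d["range_z"].astype(float)
    v,u=np.mgrid[0:400,0:640]
    c=np.dstack([(u-d["cx"])/f*z,(v-d["cy"])/f*z,z])
    q=d["rotation"]; return c@R.from_quat([q[1],q[2],q[3],q[0]]).as_matrix().T+d["xyz"]
E
python3 - <<'E'
from h import *
for n,seeds in(("top",[(238,180),(290,171),(391,170),(446,177),(340,178),(337,215),(400,110),(240,112),(175,192),(262,238),(308,124)]),("side",[(278,266),(278,220),(295,146),(309,116)])):
    d=np.load(n+"0.npz"); P=pts(d)
    print(n,"counter z",np.median(P[290:310,380:420,2]) if n=="top" else np.median(P[260:300,400:440,2]))
    for u,v in seeds:
        z0=np.median(P[v-3:v+4,u-3:u+4,2]); 
        m=((abs(P[...,2]-z0)<9)&(d["range_z"]>0)).astype(np.uint8)
        m=cv2.morphologyEx(m,cv2.MORPH_OPEN,np.ones((7,7)))
        k,l=cv2.connectedComponents(m); i=l[v,u]
        if i==0: print((u,v),"?",z0);continue
        Q=P[l==i]; A=np.c_[Q[:,:2]-Q[:,:2].mean(0),np.ones(len(Q))]; s=np.linalg.lstsq(A,Q[:,2],rcond=None)[0]
        c,rad=cv2.minEnclosingCircle(Q[:,:2].astype(np.float32))
        print((u,v),"mean",Q.mean(0).round(1),"circ",np.round(c,1),round(rad,1),"tilt",s[:2].round(3),"std",Q[:,2].std().round(1))
E
```

```text
top counter z 0.4218640366929094
(238, 180) mean [593.6 297.7 106.3] circ [593.6 298.4] 52.1 tilt [0.002 0.005] std 2.2
(290, 171) mean [615.8 149.8 103.9] circ [617.7 151.5] 52.1 tilt [0.004 0.003] std 2.3
(391, 170) mean [ 608.2 -135.8  104.9] circ [ 610.5 -134.1] 54.9 tilt [ 0.001 -0.003] std 2.3
(446, 177) mean [ 582.5 -294.4  112.6] circ [ 583.9 -295.5] 52.5 tilt [ 0.003 -0.003] std 2.1
(340, 178) ? 85.42441930703671
(337, 215) mean [492.7  18.3  66.5] circ [492.8  18.2] 12.1 tilt [ 0.012 -0.004] std 1.9
(400, 110) ? 125.87442993245145
(240, 112) mean [791.1 297.3 106.2] circ [794.6 295.1] 54.5 tilt [0.002 0.002] std 2.3
(175, 192) mean [564.1 475.7 106.2] circ [564.8 476. ] 52.7 tilt [0.005 0.004] std 2.2
(262, 238) mean [426.1 231.5 106.4] circ [426.1 233.6] 52.0 tilt [0.002 0.003] std 2.1
(308, 124) mean [776.7  96.8   7.4] circ [776.8  97.4] 31.7 tilt [-0.005  0.009] std 3.1
side counter z 1.3551899247423762
(278, 266) mean [592.8 300.1 106.6] circ [595.5 296.9] 54.5 tilt [ 0.002 -0.01 ] std 2.2
(278, 220) mean [615.9 154.3 104.3] circ [615.5 149.8] 53.8 tilt [ 0.006 -0.021] std 2.3
(295, 146) mean [ 607.  -134.4  105.2] circ [ 608.6 -138.6] 54.0 tilt [-0.003 -0.017] std 2.5
(309, 116) mean [ 583.7 -293.2  113.1] circ [ 586.6 -298.1] 57.1 tilt [-0.003 -0.012] std 2.6
```

```bash
python3 -m creep '35 -20 0 0 0 0;35 -20 0 0 0 0;35 -20 0 0 0 0;35 -20 0 0 0 0;35 -20 0 0 0 0' 0 20
python3 -m creep '35 -20 0 0 0 0;35 -20 0 0 0 0;35 -20 0 0 0 0;35 -20 0 0 0 0;33 -20 0 0 0 0'
```

```text
t: 0.52
tcp_pos: [386.3, 379.9, 231.0]
eef_rot: [-0.0, 0.204, 0.979, -0.0]
ft_force: [0.3, 1.6, -0.1]
width: 25.6
grasp_force: 0.0
t: 0.93
tcp_pos: [559.7, 279.6, 230.7]
eef_rot: [-0.0, 0.205, 0.979, -0.0]
ft_force: [0.5, 1.2, 0.4]
width: 0.2
grasp_force: 0.0
```

```bash
python3 -m creep '0 0 -35 0 0 0;0 0 -35 0 0 0;0 0 -25 0 0 0;0 0 0 0 0 0;0 0 0 0 0 0'
```

```text
t: 1.35
tcp_pos: [557.0, 280.5, 134.9]
eef_rot: [-0.002, 0.204, 0.979, -0.001]
ft_force: [0.4, 0.6, 1.0]
width: 0.1
grasp_force: 0.0
```

```bash
python3 -m creep '0 0 -15 0 0 0;0 0 -8 0 0 0;0 0 0 0 0 0;0 0 -2 0 0 0;0 0 0 0 0 0'
python3 -m creep '0 0 -2 0 0 0;0 0 0 0 0 0'
python3 -m creep '0 0 -2 0 0 0;0 0 0 0 0 0'
python3 -m creep '0 0 -1 0 0 0;0 0 0 0 0 0'
```

```text
t: 1.77
tcp_pos: [558.5, 281.5, 112.4]
eef_rot: [0.001, 0.204, 0.979, 0.0]
ft_force: [-0.7, 0.1, -0.2]
width: 0.2
grasp_force: 0.0
t: 1.93
tcp_pos: [558.3, 281.3, 109.8]
eef_rot: [0.0, 0.204, 0.979, 0.0]
ft_force: [-0.5, 0.2, 0.2]
width: 0.2
grasp_force: 0.0
t: 2.1
tcp_pos: [558.1, 281.1, 107.2]
eef_rot: [-0.0, 0.204, 0.979, -0.0]
ft_force: [0.0, -0.4, -0.1]
width: -0.1
grasp_force: 0.0
t: 2.27
tcp_pos: [558.1, 281.0, 106.1]
eef_rot: [-0.0, 0.204, 0.979, -0.0]
ft_force: [0.4, 0.6, -0.4]
width: 0.2
grasp_force: 0.0
```

```bash
for i in 1; do python3 -m creep '0 0 -1 0 0 0;0 0 0 0 0 0'
python3 -m creep '0 0 -1 0 0 0;0 0 0 0 0 0'
python3 -m creep '0 0 -1 0 0 0;0 0 0 0 0 0'
python3 -m creep '0 0 -1 0 0 0;0 0 0 0 0 0'; done | grep -E "tcp|ft"
```

```text
tcp_pos: [558.1, 281.1, 106.0]
ft_force: [-1.1, -1.0, 4.2]
tcp_pos: [558.1, 281.1, 105.9]
ft_force: [-3.9, -2.5, 10.2]
tcp_pos: [558.1, 281.1, 105.8]
ft_force: [-5.1, -3.1, 13.8]
tcp_pos: [558.2, 281.2, 105.8]
ft_force: [-7.7, -3.7, 19.0]
```

L1 is firm: 19 N for 0.3 mm. Next is L2.

```bash
{ python3 -m creep '0 0 30 0 0 0;5 -35 4 0 0 0;5 -35 0 0 0 0;5 -35 0 0 0 0;4 -35 0 0 0 0'
python3 -m creep '0 0 -15 0 0 0;0 0 -12 0 0 0;0 0 0 0 0 0;0 0 0 0 0 0'; } | grep -E "t:|tcp|ft"
```

```text
t: 3.35
tcp_pos: [577.4, 139.9, 136.5]
eef_rot: [0.0, 0.204, 0.979, 0.0]
ft_force: [1.3, -0.5, -0.2]
t: 3.68
tcp_pos: [576.6, 140.8, 108.8]
eef_rot: [-0.001, 0.205, 0.979, -0.0]
ft_force: [-0.5, 0.2, 0.7]
```

```bash
{ python3 -m creep '0 0 -3 0 0 0;0 0 0 0 0 0'
python3 -m creep '0 0 -2 0 0 0;0 0 0 0 0 0'
python3 -m creep '0 0 -1 0 0 0;0 0 0 0 0 0'
python3 -m creep '0 0 -1 0 0 0;0 0 0 0 0 0'
python3 -m creep '0 0 -1 0 0 0;0 0 0 0 0 0'; } | grep -E "tcp|ft"
```

```text
tcp_pos: [577.3, 141.6, 106.6]
ft_force: [0.3, 0.5, -0.3]
tcp_pos: [577.2, 141.5, 104.4]
ft_force: [-1.1, -0.2, -1.4]
tcp_pos: [577.3, 141.4, 103.6]
ft_force: [0.2, 1.2, 1.6]
tcp_pos: [577.3, 141.4, 103.6]
ft_force: [-2.6, 0.4, 6.9]
tcp_pos: [577.3, 141.4, 103.5]
ft_force: [-5.0, -0.9, 12.0]
```

L2 is firm too. Next is L3.

```bash
{ python3 -m creep '0 0 35 0 0 0;-1 -34 0 0 0 0;-1 -34 0 0 0 0;-1 -34 0 0 0 0;-1 -34 0 0 0 0'
python3 -m creep '-1 -34 0 0 0 0;-1 -34 0 0 0 0;-1 -34 0 0 0 0;-1 -30 0 0 0 0;0 0 0 0 0 0'
python3 -m creep '0 0 -15 0 0 0;0 0 -12 0 0 0;0 0 0 0 0 0;0 0 0 0 0 0'; } | grep -E "t:|tcp|ft"
```

```text
t: 4.93
tcp_pos: [573.0, 4.0, 136.6]
eef_rot: [0.0, 0.204, 0.979, 0.0]
ft_force: [0.7, -0.5, 0.4]
t: 5.35
tcp_pos: [568.8, -131.6, 136.2]
eef_rot: [0.0, 0.207, 0.978, -0.001]
ft_force: [-0.8, 0.3, 0.4]
t: 5.68
tcp_pos: [568.6, -126.4, 108.8]
eef_rot: [-0.001, 0.204, 0.979, 0.0]
ft_force: [0.4, 0.6, 0.5]
```

```bash
{ python3 -m creep '0 0 -2 0 0 0;0 0 0 0 0 0'
python3 -m creep '0 0 -2 0 0 0;0 0 0 0 0 0'
python3 -m creep '0 0 -1 0 0 0;0 0 0 0 0 0'
python3 -m creep '0 0 -1 0 0 0;0 0 0 0 0 0'
python3 -m creep '0 0 -1 0 0 0;0 0 0 0 0 0'; } | grep -E "tcp|ft"
```

```text
tcp_pos: [569.5, -126.6, 107.9]
ft_force: [-0.4, -0.9, -0.0]
tcp_pos: [569.3, -126.7, 105.5]
ft_force: [-0.1, 0.2, -0.2]
tcp_pos: [569.3, -126.8, 104.5]
ft_force: [0.2, -0.1, -0.4]
tcp_pos: [569.3, -126.8, 104.4]
ft_force: [-1.4, 0.8, 6.5]
tcp_pos: [569.3, -126.8, 104.4]
ft_force: [-4.9, 1.9, 12.2]
```

L3 is firm. Next is L4.

```bash
{ python3 -m creep '0 0 37 0 0 0;-6 -38 0 0 0 0;-6 -38 0 0 0 0;-5 -38 0 0 0 0;-5 -36 0 0 0 0'
python3 -m creep '0 0 0 0 0 0;0 0 -12 0 0 0;0 0 -10 0 0 0;0 0 0 0 0 0;0 0 0 0 0 0'; } | grep -E "t:|tcp|ft"
```

```text
t: 6.93
tcp_pos: [546.9, -278.5, 139.7]
eef_rot: [0.0, 0.204, 0.979, -0.0]
ft_force: [0.3, -0.4, -1.3]
t: 7.35
tcp_pos: [546.6, -276.1, 116.4]
eef_rot: [-0.001, 0.204, 0.979, 0.0]
ft_force: [0.1, 0.3, 0.1]
```

```bash
{ python3 -m creep '0 0 -2 0 0 0;0 0 0 0 0 0'
python3 -m creep '0 0 -1 0 0 0;0 0 0 0 0 0'
python3 -m creep '0 0 -1 0 0 0;0 0 0 0 0 0'
python3 -m creep '0 0 -1 0 0 0;0 0 0 0 0 0'
python3 -m creep '0 0 -1 0 0 0;0 0 0 0 0 0'
python3 -m creep '0 0 -1 0 0 0;0 0 0 0 0 0'; } | grep -E "tcp|ft"
```

```text
tcp_pos: [547.4, -276.4, 115.5]
ft_force: [-0.2, 0.7, 0.0]
tcp_pos: [547.4, -276.7, 114.5]
ft_force: [-1.0, 0.8, -0.6]
tcp_pos: [547.2, -276.8, 113.3]
ft_force: [-0.4, -0.3, -0.6]
tcp_pos: [547.1, -276.9, 112.2]
ft_force: [-0.1, 0.3, 0.5]
tcp_pos: [547.1, -276.9, 111.1]
ft_force: [0.1, 0.4, 0.5]
tcp_pos: [547.1, -276.9, 110.2]
ft_force: [-0.4, -0.3, 0.4]
```

```bash
{ python3 -m creep '0 0 -1 0 0 0;0 0 0 0 0 0'
python3 -m creep '0 0 -1 0 0 0;0 0 0 0 0 0'
python3 -m creep '0 0 -1 0 0 0;0 0 0 0 0 0'
python3 -m creep '0 0 -1 0 0 0;0 0 0 0 0 0'; } | grep -E "tcp|ft"; python3 - <<'E'
from plant import eyes
import cv2
d=eyes.get_image("side"); cv2.imwrite("pics/s1.png",cv2.resize(d["frame"][60:180,220:400],None,fx=4,fy=4))
E
```

```text
tcp_pos: [547.1, -276.9, 109.2]
ft_force: [0.3, 0.5, -0.1]
tcp_pos: [547.1, -276.9, 108.2]
ft_force: [-1.1, -0.2, 0.3]
tcp_pos: [547.1, -276.9, 107.3]
ft_force: [-0.5, 0.3, 1.2]
tcp_pos: [547.1, -276.9, 107.0]
ft_force: [-2.0, 1.0, 5.4]
```

View pics/s1.png

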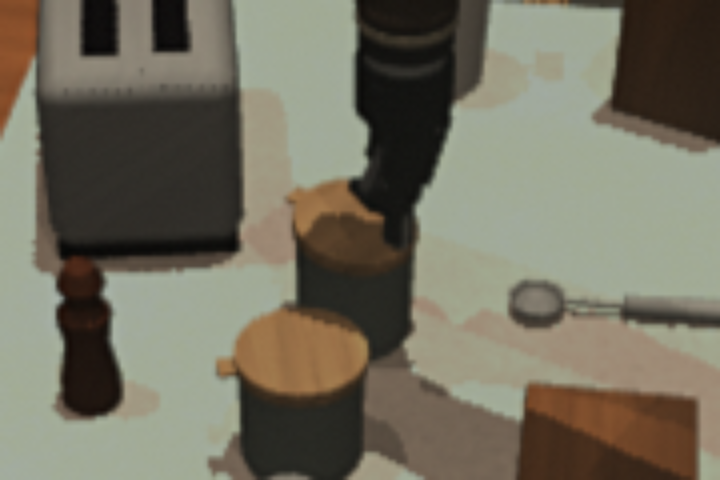

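The far lid (L4, crop about (355,225)) has the fingertip on its near edge (400,235). It tips there: the tip sank 5.5 mm under about 1 N. I'll lift, go to its middle and press.

```bash
{ python3 -m creep '0 0 17 0 0 0;18 -9 0 0 0 0;18 -9 0 0 0 0;0 0 0 0 0 0;0 0 0 0 0 0'
python3 -m creep '0 0 -8 0 0 0;0 0 0 0 0 0;0 0 0 0 0 0'
python3 -m creep '0 0 -2 0 0 0;0 0 0 0 0 0'
python3 -m creep '0 0 -1 0 0 0;0 0 0 0 0 0'
python3 -m creep '0 0 -1 0 0 0;0 0 0 0 0 0'; } | grep -E "t:|tcp|ft"
```

```text
t: 9.48
tcp_pos: [583.5, -295.0, 122.5]
eef_rot: [-0.0, 0.204, 0.979, 0.0]
ft_force: [-0.9, 0.2, -0.0]
t: 9.73
tcp_pos: [582.1, -294.4, 114.3]
eef_rot: [-0.001, 0.204, 0.979, 0.0]
ft_force: [-0.3, 0.1, -0.1]
t: 9.9
tcp_pos: [582.7, -294.7, 113.1]
eef_rot: [-0.0, 0.204, 0.979, 0.0]
ft_force: [-0.2, -0.0, -0.5]
t: 10.07
tcp_pos: [583.0, -294.9, 112.3]
eef_rot: [0.0, 0.204, 0.979, -0.0]
ft_force: [0.4, -1.0, -0.3]
t: 10.23
tcp_pos: [583.2, -294.9, 112.0]
eef_rot: [0.0, 0.204, 0.979, -0.0]
ft_force: [-0.9, 0.4, 4.0]
```

```bash
{ python3 -m creep '0 0 -1 0 0 0;0 0 0 0 0 0'
python3 -m creep '0 0 -1 0 0 0;0 0 0 0 0 0'
python3 -m creep '0 0 -1 0 0 0;0 0 0 0 0 0'
python3 -m creep '0 0 -1 0 0 0;0 0 0 0 0 0'
python3 -m creep '0 0 -1 0 0 0;0 0 0 0 0 0'
python3 -m creep '0 0 -1 0 0 0;0 0 0 0 0 0'; } | grep -E "tcp|ft"
```

```text
tcp_pos: [583.2, -294.9, 111.5]
ft_force: [-2.7, 1.1, 6.5]
tcp_pos: [583.2, -294.9, 110.7]
ft_force: [-2.8, 1.9, 8.6]
tcp_pos: [583.2, -294.9, 109.8]
ft_force: [-3.6, 2.0, 7.8]
tcp_pos: [583.2, -294.9, 108.8]
ft_force: [-2.2, 1.5, 8.5]
tcp_pos: [583.2, -294.9, 107.8]
ft_force: [-3.7, 1.4, 7.7]
tcp_pos: [583.2, -294.9, 106.8]
ft_force: [-2.9, 1.9, 8.2]
```

```bash
{ python3 -m creep '0 0 -1 0 0 0;0 0 0 0 0 0'
python3 -m creep '0 0 -1 0 0 0;0 0 0 0 0 0'
python3 -m creep '0 0 -1 0 0 0;0 0 0 0 0 0'; } | grep -E "tcp|ft"
```

```text
tcp_pos: [583.2, -294.9, 106.0]
ft_force: [-2.8, 1.6, 9.2]
tcp_pos: [583.3, -295.0, 105.9]
ft_force: [-4.0, 3.2, 13.7]
tcp_pos: [583.3, -295.0, 105.9]
ft_force: [-6.8, 3.9, 18.8]
```

```bash
python3 -m creep '0 0 -1 0 0 0;0 0 0 0 0 0;0 0 1 0 0 0;0 0 0 0 0 0;0 0 0 0 0 0' | grep -E "t:|tcp|ft"; python3 - <<'E'
from plant import eyes
import cv2
d=eyes.get_image("side"); cv2.imwrite("pics/s2.png",d["frame"])
E
```

```text
t: 12.15
tcp_pos: [583.3, -295.0, 105.9]
eef_rot: [0.002, 0.204, 0.979, -0.0]
ft_force: [-6.9, 3.1, 18.9]
```

View pics/s2.png

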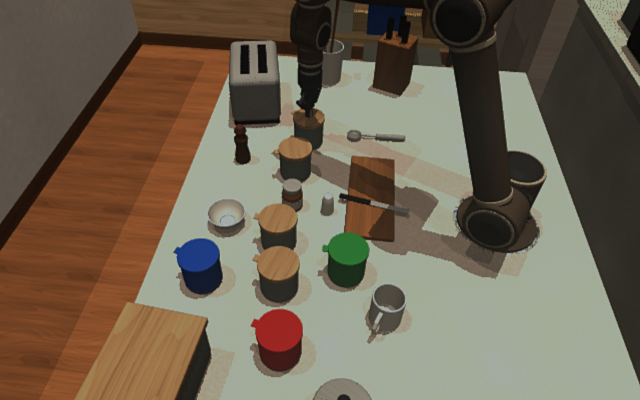

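The fingertip is on the middle of the far lid at (309,112), held at 19 N against a firm stop, and nothing else has moved.

```bash
python3 -c "
from plant import r
print(r.finish_job())"
```

```text
the job is handed in; nothing more can be done
None
```

Done: the loose lid was on the rightmost wood-lidded grey canister (x 583, y -295); I pressed it down about 6 mm to its stop, and the fingertip is still holding it at about 19 N.

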